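# Post a brass-ended adapter through the flap of the returns box

## Task

A customer has handed back the white pipe adapter with the thick brass end: carry it level (it balances close to the brass end) from its stand to the returns box and lay it on the two feed rails just in front of the sprung flap, brass end towards the flap. Let go, then push it from behind, so that it opens the flap itself, until the whole of it has gone in and dropped inside, and let the flap close behind it. Leave the plain pipe, the jar and the elbow where they are.

Things in the scene. Friction and masses are not known exactly. Their poses are not given: they have to be found in the camera images.
- adapter_mid (a point): The adapter to post, loose, 0.2 to 0.32 kg: a round thick-walled white plastic pipe, diameter 28 mm, 126 mm long, with a brass collar, diameter 34 mm, 24 mm long, on one end; 150 mm over all. This point is on its axis half-way along; x runs along the pipe towards the brass end. At the start it lies level in a black stand, axis 45 mm above the table.
- adapter_balance (a point): Where the adapter balances: on its axis, 32 mm from the middle towards the brass end, on the white pipe 19 mm behind the collar. The stand holds it by two V-shaped saddles, 50 mm behind its middle and 63 mm ahead of it (under the collar); between them the pipe is free at the sides and beneath, down to the stand's base (6 mm high, 50 mm wide).
- adapter_nose (a point): Centre of the brass end face of the adapter, 75 mm ahead of its middle.
- adapter_tail (a point): Centre of the plain white end face of the adapter, 75 mm behind its middle.
- slot (a point): Middle of the slot in the returns box (fixed grey steel box, 160 mm wide, 320 deep, 224 high, clear panel on one side), in the outer plane of its front wall, 104 mm above the table: the height of the axis of a 28 mm pipe lying on the feed rails, midway between them. x points level into the box along the rails, y across, z up. The slot is 66 mm wide and spans 80 to 169 mm above the table.
- rail_start (a point): Outer end of the feed rails, 200 mm in front of the slot, midway between them, level with their tops (94 mm above the table). The rails are two level steel rods 8 mm thick, centres 22 mm apart, free beneath and beside but for a narrow post 15 mm from this end (34 mm wide). The axis of the 34 mm collar rests 4 mm higher than that of the pipe.
- rail_end (a point): Inner end of the rails, inside the box, 66 mm behind the slot plane; from here a ramp leads down to the box floor. Pushed brass end first, the adapter tips off here and drops when its tail has come to about 20 mm in front of the slot plane; push the tail to about 10 mm inside that plane to be sure.
- shelf_edge (a point): Underside of the front edge of the 8 mm shelf board on top of the box: 20 mm in front of the slot plane, 224 mm above the table; stock stands on the board. Below it the front wall rises straight up from the slot, so whatever pushes the adapter right into the slot must lean back away from the box, about 30 to 45 degrees.
- flap (a joint): Angle of the sheet-metal flap (60 mm wide, 67 mm high) that closes the slot: 0 is hanging shut, growing as it swings inwards about its top edge (165 mm above the table, 3 mm behind the front plane), at most 1.9 rad. A light spring shuts it: pushing it open at its lower edge takes about 0.1 N at the start and 0.5 N at 1 rad.
- nipple_mid (a point): Leave alone: the plain white pipe, 28 mm in diameter and 150 mm long, no brass, in a similar stand; this point is its middle.
- jar: Leave alone: a white jar 72 mm in diameter, 85 mm high; origin at the centre of its underside.
- elbow: Leave alone: a white 90-degree pipe elbow, about 75 mm long and 60 mm high; origin at the centre of its underside.

How it is judged (in metres and radians):
On the way, in this order (a step that is already met when the one before it is completed fails the run):
1. the adapter lies on the two rails in front of the shut flap, brass end towards it, let go (x of adapter_nose in the frame of slot below -0.002 m and x of adapter_tail in the frame of slot below -0.14 m and y of adapter_mid in the frame of slot between -0.012 and 0.012 m and z of adapter_mid in the frame of slot between -0.006 and 0.008 m and angle between the x axis of adapter_mid and the x axis of slot, either way round below 0.12 rad and contact force between adapter and the fingers below 0.05 N), for 0.2 s.
2. the adapter goes in through the flap brass end first: its brass end is past the flap, its tail still outside, the flap held open by it (x of adapter_nose in the frame of slot above 0.015 m and x of adapter_tail in the frame of slot below -0.03 m and value of joint flap above 0.4 rad), for 0.05 s.
At the end, for the whole second after the job is handed in: The whole adapter is inside the returns box, at least 15 mm behind the front plane, off the rails (brass end at least 20 mm and middle at least 10 mm lower than the slot point), at rest, and the flap has shut to within 0.08 rad (x of each of adapter_tail, adapter_nose in the frame of slot above 0.015 m and x of adapter_nose in the frame of slot below 0.33 m and y of adapter_mid in the frame of slot between -0.08 and 0.08 m and z of adapter_nose in the frame of slot between -0.11 and -0.02 m and z of adapter_mid in the frame of slot below -0.01 m and value of joint flap below 0.08 rad and linear speed of adapter below 0.03 m/s); the robot touches nothing.
It fails at once if the adapter tilted more than 25 degrees from level while it is still outside the flap (x of adapter_nose in the frame of slot below -0.005 m and (angle between adapter_mid's own x axis and vertical below 1.1348 rad or angle between adapter_mid's own x axis and vertical above 2.0068 rad)).
It fails at once if the flap opened by anything but the adapter (open before its brass end reaches the flap) (x of each of adapter_nose, adapter_tail in the frame of slot below -0.015 m and value of joint flap above 0.2 rad).
It fails at once if the plain pipe, the jar or the elbow moved more than 25 mm (distance of any of nipple_mid, jar, elbow from where it was at the start of the episode above 0.025 m).
It also fails if it takes over 62 s, if anything falls off the work surface, if the arm or the gripper's body presses on something with over 40 N, if the wrist force passes 120 N, or if a joint passes its speed limit or range.

## Robot

A 6-joint arm with a two-finger parallel gripper is mounted at the origin on the work surface. World frame = base frame: x ahead of the robot, y to its left, z up, the work surface at z = 0. Lengths are in mm, angles in degrees, forces in N, time in s.
With the tool pointing down it reaches from about 425 to 950 mm from the base axis. Payload 14.7 kg.
Tool frame: the origin (TCP) lies midway between the tips of the shut fingers; the grasp point (between the pads) lies bot.hold_point_z behind it (bot.hold_point_z is the distance from the TCP to the grasp point, in mm); z points along the fingers, y is the direction in which the jaws open and shut (so a half turn about z gives the same grasp; the last joint's range is limited). The gripper opens to 85 mm and grips with 20 to 120 N. Pads are 22 mm wide; open, the fingers measure 114 mm over their backs; the gripper's body (76 mm by 85 mm) begins 54 mm behind the grasp point. The pads swing forward as they close: fully open they stand 13 mm farther back than shut.
Start: joints at [69.924, 27.513, 91.461, -0, 61.026, -2.67], TCP at [194.422, 620.236, 231.297] pointing down, gripper open.
Joint ranges: [-157.49, 157.49], [-46.99, 117.5], [13.45, 153.17], [-89.5, 269.5], [5.16, 153.95], [-167.48, 167.48]. Speed limits (degrees/s): [108.29, 108.29, 136.94, 172.46, 172.46, 172.46].

## Interface

Orientations are given as a 3x3 rotation matrix whose columns are the frame's x, y, z axes.
In Python, from workcell import bot gives the robot as it stands. Calls block until the motion is done:
- bot.move_ptp(position, orientation): joint-space move of the TCP to a pose.
- bot.servo_line(position, orientation=None, rate=150): straight line of the TCP; orientation=None keeps the orientation; rate is the mean speed in mm/s.
- bot.move_j(angles): joint-space move.
- bot.move_gripper(opening): finger opening in mm; the grip force is fixed at half the most; returns when the fingers have stopped.
- bot.pause(seconds).
- bot.inverse_kinematics(position, orientation): joint angles nearest the present ones, or None.
- bot.read_camera(name): name is "scene" or "top" or "wrist"; returns (picture, depth): 384x512x3 uint8, red, green, blue; 384x512 float32, mm along the optical axis (not along the pixel's ray), 0 where there is no reading.
- bot.camera_params(name): a dict with "camera_matrix" (3x3 intrinsics, pixels), "dist_coeffs" ([k1, k2, p1, p2, k3] as OpenCV has them; the pictures are not rectified), "rvec" (rotation vector, rad) and "tvec" (3), from world to camera coordinates, as OpenCV has them. Camera axes: x right, y down, z forward; pixel columns grow to the right and rows downward; lengths in mm; the calibration is good to about 2 mm. A picture is of the moment at which its call begins: read the wrist's pose just before it. camera_params takes no time and is no camera call; for the wrist camera it gives the pose at the moment of the call.
A pose or a line that the arm cannot do raises bot.Unreachable and nothing moves.
- bot.close_job(): hands the job in, once; it reports no verdict.
Readings, each from a call of its own:
- bot.current_clock(): time.
- bot.current_joints(): joint angles.
- bot.current_dq(): joint speeds.
- bot.current_effort(): joint torques, N m.
- bot.current_ee_pos(): TCP position.
- bot.current_tool_rot(): TCP orientation.
- bot.current_force(): force on the tool from outside, world axes, zero at the start.
- bot.current_moment(): the same for the moment, N m.
- bot.current_gripper_width(): finger opening in mm.
Only numpy, scipy, OpenCV 4.12 (cv2) and the standard library are available. Lean on these libraries where they do the work, as an engineer would, in place of code of your own. Each camera call takes 0.05 s, during which the arm holds its last target.

## Working session

There is one attempt and no reset: what is moved stays moved. The work goes in short steps, each a Python script; the robot and the scene stay as the last script left them, time stands still between calls to the robot, and variables do not carry over. Pictures are saved under pics/ and viewed, and the job is handed in when it is done.

```bash
ls; mkdir -p pics; python3 - <<'E'
from workcell import bot
import cv2
for n in ["scene","top","wrist"]:
    p,d=bot.read_camera(n); cv2.imwrite(f"pics/{n}0.png",p[:,:,::-1]); c=bot.camera_params(n)
    print(n,c["camera_matrix"],c["dist_coeffs"],c["rvec"],c["tvec"])
    import numpy as np; np.save(f"pics/{n}0.npy",d)
print(bot.hold_point_z,bot.current_clock(),bot.current_tool_rot())
E
```

```text
pics
scene [[377.59528026   0.         255.80170242]
 [  0.         377.59528026 201.84489773]
 [  0.           0.           1.        ]] [-0.10823153  0.          0.          0.          0.        ] [ 1.23163007  2.51333045 -0.70986085] [ 447.79304897 -252.96202584 1350.68052875]
top [[407.4112281    0.         260.1261323 ]
 [  0.         407.4112281  194.39791237]
 [  0.           0.           1.        ]] [-0.09037704  0.          0.          0.          0.        ] [ 2.19297326 -2.19783221  0.09400049] [-143.73640814  565.80390955 1214.35231297]
wrist [[318.41214105   0.         255.45794478]
 [  0.         318.41214105 190.2029029 ]
 [  0.           0.           1.        ]] [-0.00599649  0.          0.          0.          0.        ] [-2.30401379 -1.69369964 -0.28391313] [-649.90981936  -42.98780812  380.59141872]
18.700000000000003 0.15 [[-9.54208897e-01  2.99140912e-01 -3.10609712e-04]
 [ 2.99141072e-01  9.54208477e-01 -8.94786481e-04]
 [ 2.87191763e-05 -9.46729343e-04 -9.99999551e-01]]
```

View pics/scene0.png

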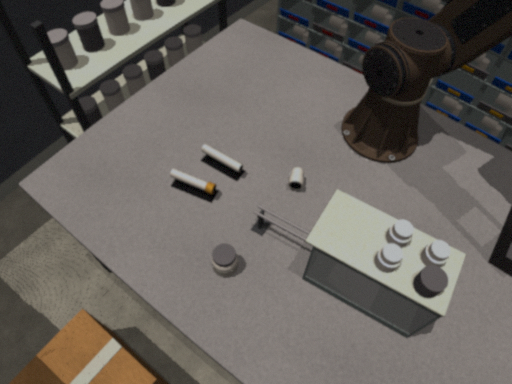

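View pics/top0.png

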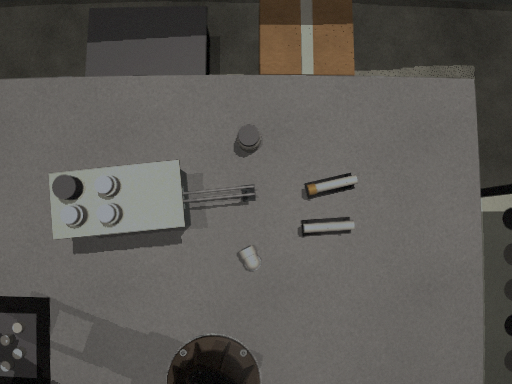

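View pics/wrist0.png

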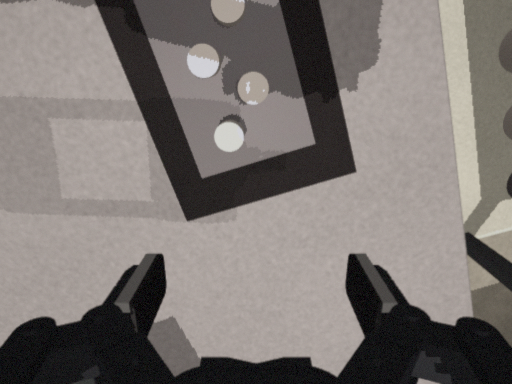

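The top view shows the adapter (brass at about (312,188), tail about (356,180)) and the plain pipe at (328,227). The rails run from (255,192) to (184,197), the box front edge is at x≈183, the jar is at (249,138) and the elbow at (250,258). Next I'll enlarge the crops and measure.

```bash
cat > h.py <<'E'
from workcell import bot
import numpy as np, cv2
def cam(n):
    c=bot.camera_params(n); R,_=cv2.Rodrigues(np.array(c["rvec"],float)); t=np.array(c["tvec"],float).ravel()
    return np.array(c["camera_matrix"]),np.array(c["dist_coeffs"]),R,t
def atz(C,uv,z):
    K,D,R,t=C
    u=cv2.undistortPoints(np.array(uv,float).reshape(-1,1,2),K,D).reshape(-1,2)
    d=np.c_[u,np.ones(len(u))]@R; o=-R.T@t
    return o+d*((z-o[2])/d[:,2])[:,None]
def cloud(C,depth):
    K,D,R,t=C
    v,u=np.mgrid[:depth.shape[0],:depth.shape[1]]
    q=cv2.undistortPoints(np.c_[u.ravel(),v.ravel()].astype(float).reshape(-1,1,2),K,D).reshape(-1,2)
    P=(np.c_[q,np.ones(len(q))]*depth.reshape(-1,1)-t)@R
    return P.reshape(depth.shape+(3,))
def proj(C,P):
    K,D,R,t=C
    return cv2.projectPoints(np.array(P,float).reshape(-1,1,3),cv2.Rodrigues(R)[0],t,K,D)[0].reshape(-1,2)
E
python3 - <<'E'
from h import *
C=cam("top"); p=cv2.imread("pics/top0.png"); d=np.load("pics/top0.npy"); P=cloud(C,d)
for uv in [(312,188),(350,181),(330,185),(328,227),(250,192),(190,197),(182,163),(185,226),(249,133),(249,256),(220,300),(120,220)]:
    print(uv,P[uv[1],uv[0]].round(0),d[uv[1],uv[0]])
cv2.imwrite("pics/topA.png",cv2.resize(p[150:250,170:370],None,fx=4,fy=4,interpolation=cv2.INTER_CUBIC))
h=cv2.cvtColor(p,cv2.COLOR_BGR2HSV)
for (x,y) in [(312,188),(340,183)]: print(p[y,x],h[y,x])
s=cv2.imread("pics/scene0.png");cv2.imwrite("pics/sceneA.png",cv2.resize(s[130:290,160:360],None,fx=4,fy=3.75,interpolation=cv2.INTER_CUBIC))
E
```

```text
(312, 188) [ 582. -298.   56.] 1203.0713
(350, 181) [ 602. -411.   60.] 1202.2616
(330, 185) [ 590. -350.   62.] 1198.2577
(328, 227) [ 467. -344.   58.] 1194.0013
(250, 192) [ 574. -114.    6.] 1249.603
(190, 197) [559.  71.  -3.] 1253.8857
(182, 163) [665.  96.   2.] 1256.0869
(185, 226) [470.  85.   1.] 1244.0737
(249, 133) [ 739. -112.   89.] 1177.2268
(249, 256) [ 383. -111.   61.] 1181.5516
(220, 300) [245. -22.   3.] 1228.8286
(120, 220) [487. 211. 231.] 1012.92334
[ 68 116 142] [ 19 133 142]
[152 152 145] [ 90  12 152]
```

```bash
true
```

```text
(no output)
```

View pics/topA.png

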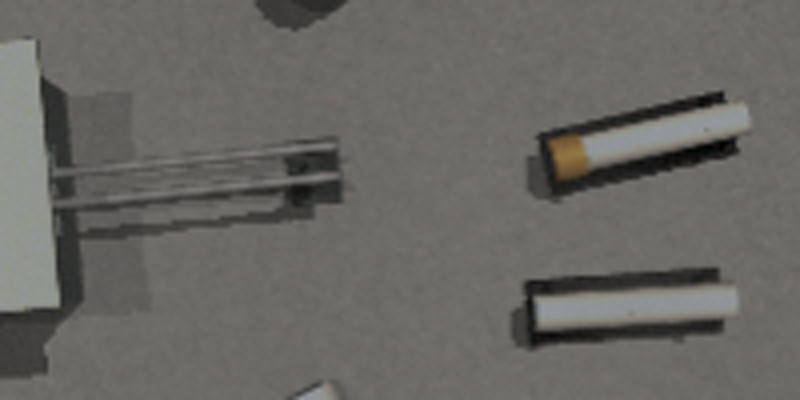

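View pics/sceneA.png

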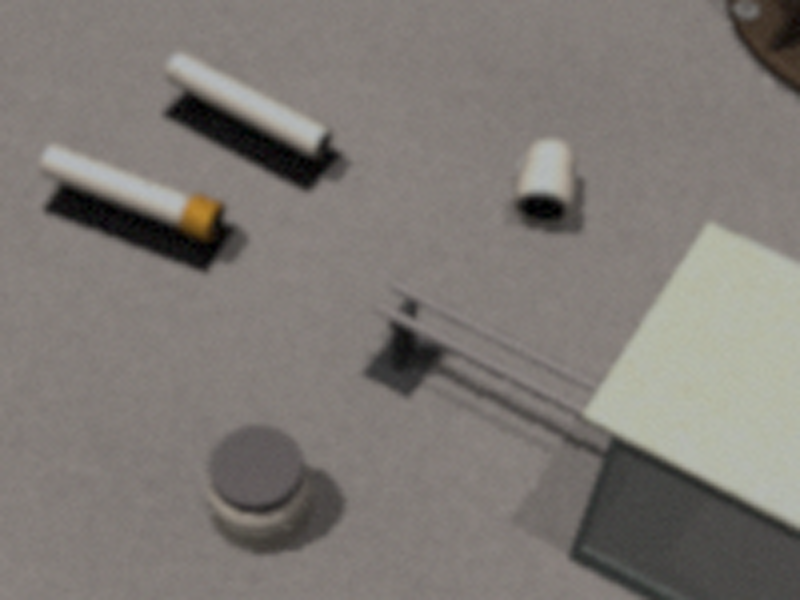

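```bash
python3 - <<'E'
from h import *
C=cam("top"); p=cv2.imread("pics/top0.png"); 
f=lambda L:[((x+.5)/4-.5+170,(y+.5)/4-.5+150) for x,y in L]
r=atz(C,f([(340,147),(340,177),(57,173),(57,206)]),90); print("rails",r.round(1))
a=(r[0]+r[1])/2; b=(r[2]+r[3])/2; e=b-a; print("rail start",a,"yaw",np.degrees(np.arctan2(e[1],e[0])))
# shelf front edge z=232
s=atz(C,f([(40,42),(58,305)]),232); print("shelf",s.round(1), np.degrees(np.arctan2(*(s[0]-s[1])[[1,0]])))
h=cv2.cvtColor(p,cv2.COLOR_BGR2HSV)
br=(h[:,:,1]>70)&(h[:,:,2]>60); br[:150]=0;br[250:]=0;br[:,:290]=0;br[:,380:]=0
wh=(h[:,:,2]>120)&(h[:,:,1]<60)
def fit(m,z,name):
    v,u=np.nonzero(m); P=atz(C,np.c_[u,v],z)[:,:2]; c=P.mean(0); w,V=np.linalg.eigh(np.cov((P-c).T)); ax=V[:,1]; 
    if ax[1]<0: ax=-ax
    s=(P-c)@ax; q=(P-c)@np.array([-ax[1],ax[0]]); print(name,len(u),c.round(1),np.degrees(np.arctan2(ax[1],ax[0])).round(2),"s",s.min().round(1),s.max().round(1),"q",q.min().round(1),q.max().round(1)); return c,ax,s
w1=wh.copy(); w1[:165]=0;w1[208:]=0;w1[:,:295]=0;w1[:,370:]=0
w2=wh.copy(); w2[:212]=0;w2[245:]=0;w2[:,:295]=0;w2[:,370:]=0
fit(br,45,"brass"); c,ax,s=fit(w1,45,"white"); fit(w1|br,45,"all"); fit(w2,45,"nipple")
D=np.load("pics/top0.npy"); P=cloud(C,D)
for m,n in ((w1,"w"),(br,"b"),(w2,"n")):
    q=P[m]; print(n,np.median(q,0).round(1),np.percentile(q[:,2],90).round(1))
E
```

```text
rails [[ 583.8 -128.1   90. ]
 [ 562.3 -128.    90. ]
 [ 565.5   74.4   90. ]
 [ 541.9   74.1   90. ]]
rail start [ 573.04840513 -128.03768549   90.        ] yaw 95.47282607521835
shelf [[638.2  62.  232. ]
 [472.6  48.9 232. ]] 4.507817704783427
brass 91 [ 580.8 -298.4] 15.31 s -16.5 16.3 q -12.3 12.1
white 307 [ 598.5 -372.8] 102.41 s -64.1 64.2 q -10.8 11.0
all 398 [ 594.4 -355.8] 102.89 s -81.6 71.4 q -15.7 17.0
nipple 373 [ 469.3 -348.7] 92.79 s -76.1 74.5 q -11.3 11.3
w [ 596.7 -369.6   58.3] 61.4
b [ 578.5 -297.1   58.7] 63.0
n [ 469.5 -345.8   57.8] 61.3
```

```bash
cat >> h.py <<'E'
def wc():
    K,D,R,t=cam("wrist"); return -R.T@t, R
def rot(yaw,lean=0,flip=1):
    """slot-like axis at yaw (deg) a; tool z = down leaned so that tip is ahead along a by lean deg; jaws across."""
    a=np.array([np.cos(np.radians(yaw)),np.sin(np.radians(yaw)),0]); u=np.array([0,0,1.]); l=np.radians(lean)
    z=np.sin(l)*a-np.cos(l)*u
    y=np.cross(u,a)*flip   # jaw axis
    x=np.cross(y,z); return np.c_[x,y,z]
E
python3 - <<'E'
from h import *
o,R=wc(); T=np.array(bot.current_tool_rot()); p=np.array(bot.current_ee_pos())
print("cam in tool",T.T@(o-p)); print("cam axes in tool\n",(T.T@R.T).round(3))
for flip in (1,-1):
  for nm,pos,yaw,lean in [("grasp0",(589,-331,33),102.5,0),("grasp15",(589,-331,33),102.5,15),("grasp25",(589,-331,33),102.5,25),("place15",(564,-5,96),95,15),("pre15",(564,-5,150),95,15),("push-190",(573,-128,104),95,40),("push+0",(558,75,104),95,40),("push+0b",(558,75,104),95,32),("push45",(558,75,104),95,45),("push-45",(573,-128,104),95,45),("look",(589,-331,200),102.5,0),("lookrail",(567,-30,230),95,20)]:
    q=bot.inverse_kinematics(pos,rot(yaw,lean,flip)); print(flip,nm,None if q is None else np.round(q,1), rot(yaw,lean,flip)[:,0].round(1))
E
```

```text
cam in tool [  84.15911405    0.20657671 -142.64067024]
cam axes in tool
 [[ 0.001 -0.945 -0.327]
 [ 1.     0.001  0.001]
 [-0.    -0.327  0.945]]
1 grasp0 [-31.9  42.4  95.8  -0.   41.8 135.6] [ 0.2 -1.  -0. ]
1 grasp15 [-37.2  47.6  85.6  11.3  58.8 123.4] [ 0.2 -0.9 -0.3]
1 grasp25 [-40.1  52.2  78.4  15.8  70.5 119.4] [ 0.2 -0.9 -0.4]
1 place15 [-13.   32.8 107.8  20.   45.9 147.2] [ 0.1 -1.  -0.3]
1 pre15 [-13.   28.4 105.8  18.2  52.  150. ] [ 0.1 -1.  -0.3]
1 push-190 [-34.1  45.   92.8  31.4  72.9 123.1] [ 0.1 -0.8 -0.6]
1 push+0 [-18.6  39.7 106.7  42.7  60.3 125.8] [ 0.1 -0.8 -0.6]
1 push+0b [-14.9  36.3 107.9  37.8  54.4 132.6] [ 0.1 -0.8 -0.5]
1 push45 [-20.7  42.1 105.7  45.1  64.2 122.2] [ 0.1 -0.7 -0.7]
1 push-45 [-35.6  47.5  90.9  33.4  77.2 121.2] [ 0.1 -0.7 -0.7]
1 look [-31.9  31.2  89.6  -0.   59.1 135.6] [ 0.2 -1.  -0. ]
1 lookrail [-18.1  24.8  99.8  20.3  64.9 146.7] [ 0.1 -0.9 -0.3]
-1 grasp0 [-31.9  42.4  95.8  -0.   41.8 -44.4] [-0.2  1.   0. ]
-1 grasp15 [-37.2  47.6  85.6  11.3  58.8 -56.6] [-0.2  0.9  0.3]
-1 grasp25 [-40.1  52.2  78.4  15.8  70.5 -60.6] [-0.2  0.9  0.4]
-1 place15 [-13.   32.8 107.8  20.   45.9 -32.8] [-0.1  1.   0.3]
-1 pre15 [-13.   28.4 105.8  18.2  52.  -30. ] [-0.1  1.   0.3]
-1 push-190 [-34.1  45.   92.8  31.4  72.9 -56.9] [-0.1  0.8  0.6]
-1 push+0 [-18.6  39.7 106.7  42.7  60.3 -54.2] [-0.1  0.8  0.6]
-1 push+0b [-14.9  36.3 107.9  37.8  54.4 -47.4] [-0.1  0.8  0.5]
-1 push45 [-20.7  42.1 105.7  45.1  64.2 -57.8] [-0.1  0.7  0.7]
-1 push-45 [-35.6  47.5  90.9  33.4  77.2 -58.8] [-0.1  0.7  0.7]
-1 look [-31.9  31.2  89.6  -0.   59.1 -44.4] [-0.2  1.   0. ]
-1 lookrail [-18.1  24.8  99.8  20.3  64.9 -33.3] [-0.1  0.9  0.3]
```

```bash
python3 - <<'E'
from h import *
p=np.array(bot.current_ee_pos())
q1=bot.inverse_kinematics([p[0],p[1],520],bot.current_tool_rot()); print(q1)
bot.servo_line([p[0],p[1],520],rate=250)
R=rot(102.5)
q=bot.inverse_kinematics([560,-300,480],R); print(q)
bot.move_ptp([560,-300,480],R); print(bot.current_clock())
bot.move_ptp([589,-331,170],R); print(bot.current_clock(),bot.current_ee_pos())
C=cam("wrist"); im,d=bot.read_camera("wrist"); cv2.imwrite("pics/w1.png",im[:,:,::-1]); np.savez("pics/w1.npz",d=d,K=C[0],D=C[1],R=C[2],t=C[3])
E
```

```text
[ 6.99228175e+01  1.98972028e+01  6.42748800e+01 -8.88932305e-04
  9.58821785e+01 -2.67125276e+00]
[-3.09123129e+01  1.85004592e+01  7.14264374e+01 -2.54444375e-14
  9.00731034e+01  1.36587687e+02]
4.9083
6.1 [ 589.93213689 -331.42936386  171.44602667]
```

View pics/w1.png

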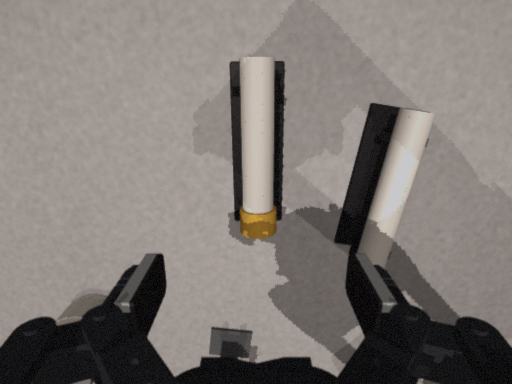

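The wrist view shows the adapter upright in the picture: tail end at about (257,57), white/brass joint at (258,209) and nose at (259,238). The plain pipe is to its right at (400,180).

```bash
python3 - <<'E'
from h import *
z=np.load("pics/w1.npz"); C=(z["K"],z["D"],z["R"],z["t"]); p=cv2.imread("pics/w1.png"); h=cv2.cvtColor(p,cv2.COLOR_BGR2HSV).astype(int)
wh=(h[:,:,2]>140)&(h[:,:,1]<60); br=(h[:,:,1]>110)&(h[:,:,2]>60)
roi=np.zeros(wh.shape,bool); roi[45:245,236:285]=1
wh&=roi; br&=roi
# edges per row in pixel, axis line on the middle plane z=45
def axis(m,rows):
    L=[];W=[]
    for r in rows:
        u=np.nonzero(m[r])[0]; L.append(((u.min()+u.max())/2,r)); W.append(u.max()-u.min()+1)
    return np.array(L),W
L,W=axis(wh,range(75,200)); P=atz(C,L,45)
c=P.mean(0)[:2]; V=np.linalg.svd(P[:,:2]-c)[2][0]; V=V*np.sign(V[1])
yaw=np.degrees(np.arctan2(V[1],V[0])); print("axis pt",c,"yaw",yaw,"width px",W[0],W[-1])
s=lambda uv,zz:(atz(C,[uv],zz)[0,:2]-c)@V
rows=np.nonzero(wh[:,252:264].sum(1)>6)[0]; rb=np.nonzero(br[:,252:264].sum(1)>6)[0]; print(rows.min(),rows.max(),rb.min(),rb.max())
print("tail(top z59 / axis45)",s((257,rows.min()-.5),59),s((257,rows.min()-.5),45),"joint z62",s((258,rb.min()-.5),62),"z59",s((258,rb.min()-.5),59),"nose z62,45",s((259,rb.max()+.5),62),s((259,rb.max()+.5),45))
G=cloud(C,z["d"]); 
for v,u in [(100,257),(150,257),(190,258),(224,258)]: print(G[v,u].round(1))
np.savez("adp.npz",c=c,V=V)
E
```

```text
axis pt [ 594.43391681 -369.11462115] yaw 106.68247923991808 width px 32 42
45 244 214 238
tail(top z59 / axis45) -71.33059365404156 -72.71516811467406 joint z62 61.46165483479704 z59 62.74109036846651 nose z62,45 85.42264359678978 94.28796654692897
[ 604.3 -399.7   58.1]
[ 595.8 -361.6   59.2]
[ 587.3 -328.    58.2]
[ 580.9 -299.1   62.8]
```

```bash
python3 - <<'E'
from h import *
z=np.load("pics/w1.npz"); C=(z["K"],z["D"],z["R"],z["t"]); p=cv2.imread("pics/w1.png"); h=cv2.cvtColor(p,cv2.COLOR_BGR2HSV).astype(int)
G=cloud(C,z["d"]); roi=np.zeros(h.shape[:2],bool); roi[45:245,230:290]=1
m=roi&(G[:,:,2]>47)&(h[:,:,2]>75); L=[];W=[]
for r in range(66,200):
    u=np.nonzero(m[r])[0]; L.append(((u.min()+u.max())/2,r)); W.append(u.max()-u.min()+1)
P=atz(C,L,50); c=P.mean(0)[:2]; V=np.linalg.svd(P[:,:2]-c)[2][0]; V*=np.sign(V[1])
print(c,np.degrees(np.arctan2(V[1],V[0])),W[::20],np.abs((P[:,:2]-c)@[-V[1],V[0]]).max())
rows=np.nonzero(m[:,250:266].sum(1)>8)[0]; b=(h[:,:,1]>110)&m; rb=np.nonzero(b[:,250:266].sum(1)>8)[0]; print(rows.min(),rows.max(),rb.min(),rb.max())
s=lambda uv,zz:(atz(C,[uv],zz)[0,:2]-c)@V
S=[s((257,rows.min()-.5),52),s((258,rb.min()-.5),61),s((259,rb.max()+.5),52)]
print("tail,joint,nose",S)
for k,off in zip(S,(-75,51,75)): print("mid est",c+V*(k-off))
q=G[m]; print(q[:,2].max(), np.median(q,0))
E
```

```text
[ 598.08566347 -372.83404353] 103.00641521543386 [np.int64(34), np.int64(34), np.int64(33), np.int64(43), np.int64(32), np.int64(31), np.int64(30)] 6.427487475385045
57 238 214 238
tail,joint,nose [np.float64(-59.19720817775811), np.float64(66.62109860457815), np.float64(95.37769689126203)]
mid est [ 594.52908477 -357.43667436]
mid est [ 594.56997668 -357.61370622]
mid est [ 593.49945595 -352.97913907]
314.1915365573657 [ 595.99053855 -364.8587005    57.28839796]
```

```bash
python3 - <<'E'
from h import *
R=rot(95.2)
bot.servo_line([573,-100,230],R,rate=250); bot.pause(0.3); print(bot.current_clock(),bot.current_ee_pos())
C=cam("wrist"); im,d=bot.read_camera("wrist"); cv2.imwrite("pics/w2.png",im[:,:,::-1]); np.savez("pics/w2.npz",d=d,K=C[0],D=C[1],R=C[2],t=C[3])
E
```

```text
7.5583 [ 572.91555391 -100.65980964  229.70298807]
```

View pics/w2.png

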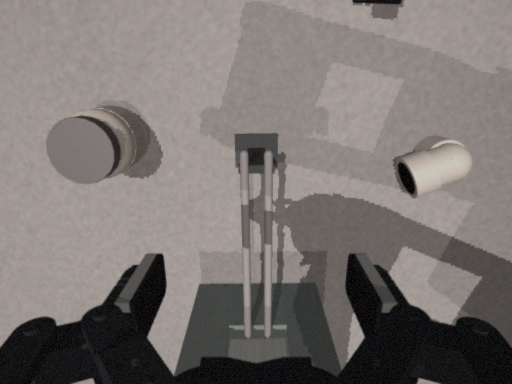

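The view shows both rails from (244,152)/(268,152) to where they vanish under the flap at about (248,337)/(267,337). The slot's lower edge is at v≈328, and the front wall's bottom edge at v≈284.

```bash
python3 - <<'E'
from h import *
z=np.load("pics/w2.npz"); C=(z["K"],z["D"],z["R"],z["t"]); p=cv2.imread("pics/w2.png")
cv2.imwrite("pics/w2c.png",cv2.resize(p[130:350,170:350],None,fx=3.2,fy=2.7,interpolation=cv2.INTER_CUBIC))
g=cv2.cvtColor(p,cv2.COLOR_BGR2GRAY).astype(int)
for r in (170,185,200,240,270,300,320): print(r,g[r,236:280])
print("start z90",atz(C,[(244,151),(268,151)],90).round(1))
print("wallfoot",atz(C,[(200,284),(318,284)],0).round(1)); print("slot low",atz(C,[(230,327),(287,327)],80).round(1))
G=cloud(C,z["d"]); print(G[345,258],G[350,257],G[310,210],G[310,300],G[180,245])
E
```

```text
170 [160 154 106  81 103 129 140 143 144 141 132 113  87  75  70  72  73  73
  75  70  73  73  74  69  71  73  73  77  98 127 136 141 143 141 134 117
  82  77  92 126 152 148 109 100]
185 [153 149 150 148 127 130 136 143 143 141 134 119 102 123 138 136 140 143
 159 159 158 156 155 156 148 107  98  99 103 126 135 141 142 140 133 117
 117 155 159 161 161 157 150 108]
200 [159 161 158 157 155 136 148 158 162 160 155 141 113  79  79  81  77  82
 101 102 103  99  96  96  99  96  99 102 114 140 152 161 163 160 150 127
 107 142 147 143 111 105 104 101]
240 [157 158 158 157 158 152  96  93 100 107 104 104  98  97 137 143 141 142
 145 161 162 161 162 159 152 110 104 101  86  90  97 102 107 105 100 100
 136 156 158 160 157 153 108 104]
270 [141 143 143 139 139 136 126 136 148 159 160 155 147 126 115 136 140 138
 138 140 141 142 143 144 134  86  80  82 106 141 154 159 159 158 140 122
 143 145 146 146 140  96  86  79]
300 [ 71  67  61  71  67  68  69  87 139 150 159 159 151 137 109  76  70  71
  65  70  52  51  57  50  50  57  67  73 102 141 154 159 161 152 133  91
  65  54  53  58  57  57  53  63]
320 [ 68  67  69  69  68  68  69  78 122 131 138 141 138 128 105  66  58  56
  54  62  69  67  68  69  69  68  69  70  93 129 136 141 140 133 113  70
  56  58  61  67  72  70  68  70]
start z90 [[ 585.5 -123.4   90. ]
 [ 564.  -125.4   90. ]]
wallfoot [[632.8  86.9   0. ]
 [470.9  72.1   0. ]]
slot low [[585.5  83.5  80. ]
 [520.7  77.6  80. ]]
[554.15148774  77.94534031 108.84007408] [555.31226364  77.17216727 116.28750997] [ 580.54996244 -184.25122598  372.32527798] [503.12438753  72.82758802  55.25937854] [582.39081938 -97.52058291  93.98104187]
```

View pics/w2c.png

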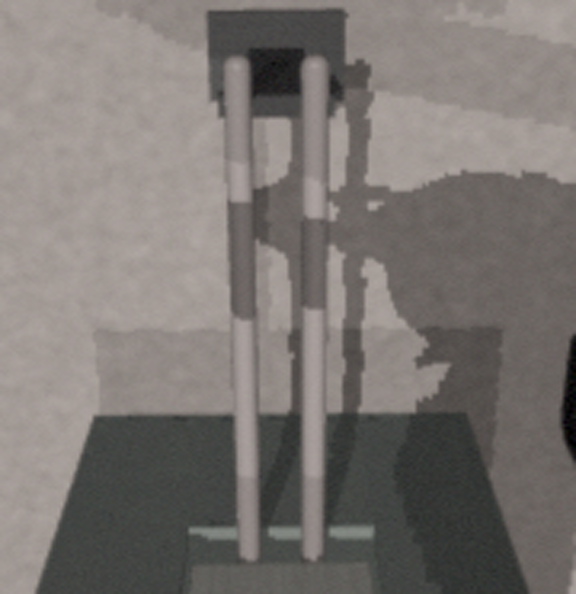

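```bash
python3 - <<'E'
from h import *
z=np.load("pics/w2.npz"); C=(z["K"],z["D"],z["R"],z["t"])
for r,l,q in [(170,243.5,267.7),(300,247,267.5),(320,247.2,267.6)]:
    P=atz(C,[(l,r),(q,r)],90); m=P.mean(0); print(r,m.round(1),"gap",np.linalg.norm(P[0]-P[1]).round(1))
    globals().setdefault("M",[]).append(m)
e=M[2]-M[0]; print("yaw",np.degrees(np.arctan2(e[1],e[0])))
T=cam("top"); 
# check prediction in top view: candidate slot point & rail start
for nm,s in (("w",np.array([556.5,80.3])),):
    a=np.array([np.cos(np.radians(95.2)),np.sin(np.radians(95.2))])
    print(proj(T,[[*(s-200*a),94],[*(s-20*a),232],[*(s),104]]).round(1))
E
```

```text
170 [ 573.5 -106.7   90. ] gap 22.2
300 [558.7  35.9  90. ] gap 21.8
320 [556.2  62.1  90. ] gap 22.3
yaw 95.86283695671429
[[251.4 189.5]
 [179.9 191.7]
 [180.9 195.7]]
```

```bash
cat >> h.py <<'E'
YA=103.0; YS=95.5
def vec(y): return np.array([np.cos(np.radians(y)),np.sin(np.radians(y)),0])
def tcp_for(bal,yaw,lean,k): return np.array(bal)+k*rot(yaw,lean)[:,2]
E
python3 - <<'E'
from h import *
R=rot(YA,15); t=tcp_for([587.3,-326.3,45],YA,15,10); print(t)
bot.servo_line(t+[0,0,90],R,rate=250)
bot.servo_line(t,R,rate=100); bot.pause(0.3); print(bot.current_ee_pos(),bot.current_force(),bot.current_clock())
C=cam("wrist"); im,d=bot.read_camera("wrist"); cv2.imwrite("pics/w3.png",im[:,:,::-1])
E
```

```text
[ 586.71778383 -323.7781447    35.34074174]
[ 586.88950183 -323.93996904   35.76781038] [-0.00464559  0.32531122  0.1723579 ] 10.1
```

View pics/w3.png

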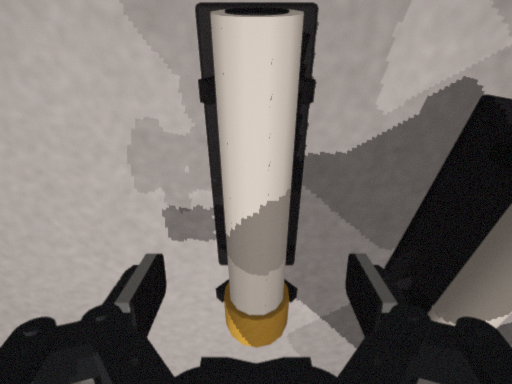

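The pipe is centred between the open fingers at u≈257, and the collar begins at v≈305. I'll cross-check where the joint is before closing.

```bash
python3 - <<'E'
from h import *
C=cam("wrist"); V=vec(YA)[:2]; b=np.array([587.3,-326.3])
for uv,z in [((257,308),59),((257,340),62),((257,12),59),((257,12),45)]:
    P=atz(C,[uv],z)[0]; print(uv,P.round(1),"rel balance along",((P[:2]-b)@V).round(1),"across",((P[:2]-b)@[-V[1],V[0]]).round(1))
bot.move_gripper(0); print(bot.current_gripper_width(),bot.current_force(),bot.current_clock())
C=cam("wrist"); im,d=bot.read_camera("wrist"); cv2.imwrite("pics/w4.png",im[:,:,::-1])
E
```

```text
(257, 308) [ 583.7 -313.1   59. ] rel balance along 13.7 across 0.6
(257, 340) [ 578.8 -292.1   62. ] rel balance along 35.2 across 0.6
(257, 12) [ 611.4 -431.4   59. ] rel balance along -107.8 across 0.1
(257, 12) [ 611.1 -430.2   45. ] rel balance along -106.6 across 0.2
25.667573090139854 [-2.40752624  0.14050567  3.62152823] 10.7167
```

View pics/w4.png

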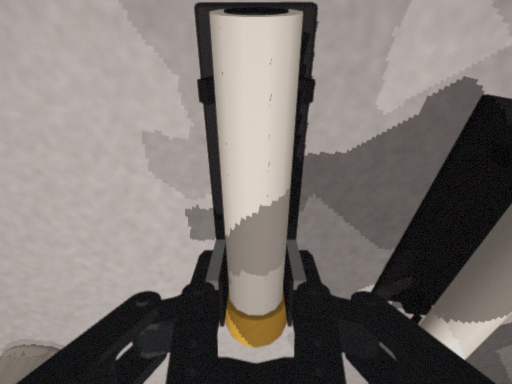

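Closed width is 25.7 mm rather than 28, and the tool is pushed up by 3.6 N. That suggests the pads hold a chord above the axis. I'll zoom in, then regrip deeper.

```bash
python3 - <<'E'
from h import *
p=cv2.imread("pics/w4.png"); cv2.imwrite("pics/w4c.png",cv2.resize(p[220:370,170:350],None,fx=4,fy=4,interpolation=cv2.INTER_CUBIC))
E
```

```text
(no output)
```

View pics/w4c.png

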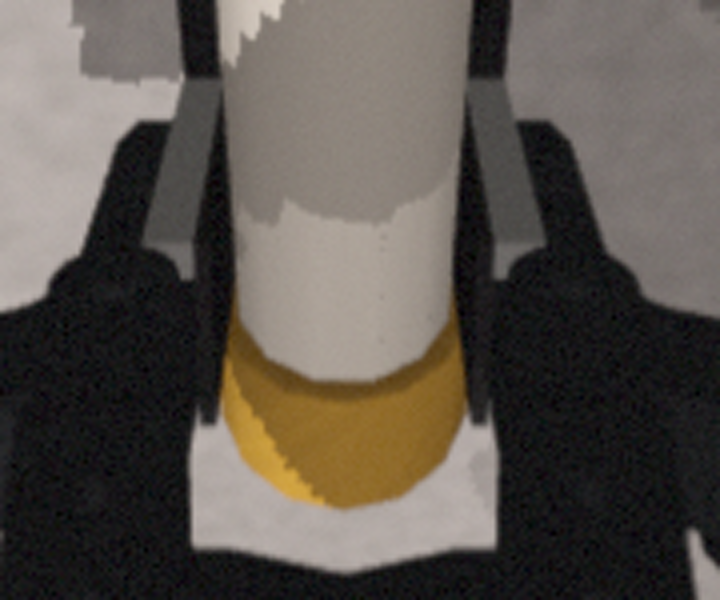

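```bash
python3 - <<'E'
from h import *
R=rot(YA,15); 
bot.move_gripper(60)
t=tcp_for([587.3,-326.3,45],YA,15,17); 
bot.servo_line(t,R,rate=60); bot.pause(.3); print(bot.current_ee_pos(),bot.current_force())
bot.move_gripper(0); print(bot.current_gripper_width(),bot.current_force(),bot.current_clock(),bot.current_ee_pos())
C=cam("wrist"); im,d=bot.read_camera("wrist"); cv2.imwrite("pics/w5.png",im[:,:,::-1])
E
```

```text
[ 586.38110576 -322.09387823   28.67975345] [-0.46382939  0.28781607 -0.17730713]
26.730978190422064 [-2.5154385  -1.05009802  3.8575897 ] 12.1583 [ 586.2098142  -322.09305134   28.7676949 ]
```

View pics/w5.png

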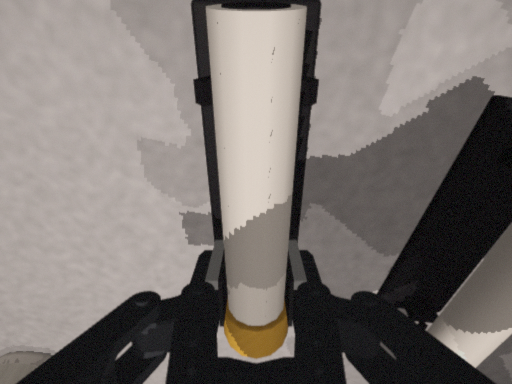

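```bash
python3 - <<'E'
from h import *
R=rot(YA,10); 
bot.move_gripper(50)
t=tcp_for([587.3,-326.3,45],YA,10,12); 
bot.servo_line(t,R,rate=60); bot.pause(.2); print(bot.current_ee_pos())
bot.move_gripper(0); print(bot.current_gripper_width(),bot.current_force())
bot.servo_line(t+[0,0,25],R,rate=60); bot.pause(.2); print(bot.current_gripper_width(),bot.current_force(),bot.current_moment(),bot.current_clock(),bot.current_ee_pos())
C=cam("wrist"); im,d=bot.read_camera("wrist"); cv2.imwrite("pics/w6.png",im[:,:,::-1])
im,d=bot.read_camera("scene"); cv2.imwrite("pics/s6.png",cv2.resize(im[130:290,160:360,::-1],None,fx=3,fy=3))
E
```

```text
[ 586.87565607 -324.56864114   32.94277145]
26.330280718469552 [-0.26684215 -1.76225025  0.09106033]
25.885372336573205 [-0.48278872  0.57126415 -2.80658913] [-0.12354605  0.00285105  0.0203018 ] 14.1167 [ 586.61907247 -324.0876313    57.81162794]
```

View pics/w6.png

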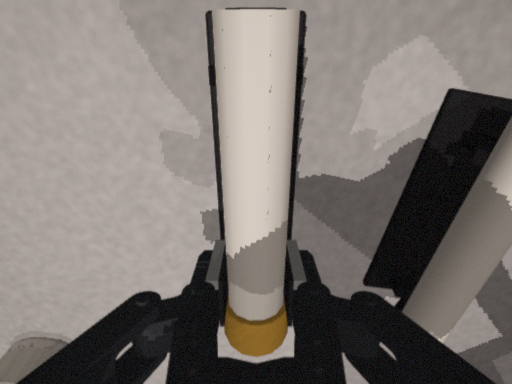

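View pics/s6.png

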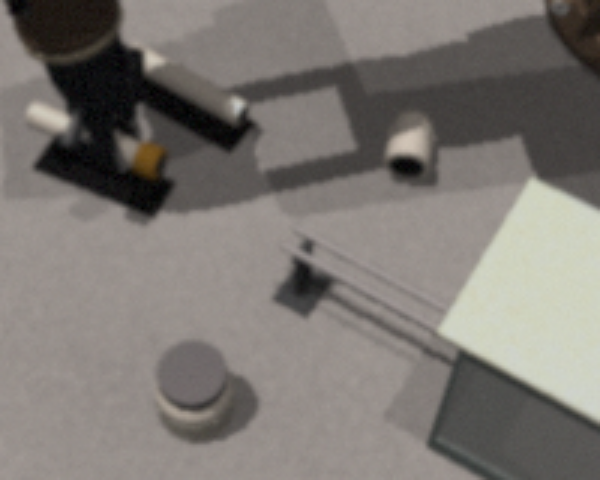

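The adapter hangs level with its brass end ahead. It weighs about 2.8 N, and the stand is left behind. I'll carry it over the rails.

```bash
python3 - <<'E'
from h import *
t=tcp_for([587.3,-326.3,45],YA,10,12); R=rot(YA,10)
bot.servo_line(t+[0,0,125],R,rate=150)
R=rot(YS,10); g=tcp_for([561.5,4.8,0],YS,10,12)
bot.servo_line(g+[0,0,165],R,rate=130)
bot.servo_line(g+[0,0,130],R,rate=80); bot.pause(.3)
print(bot.current_gripper_width(),bot.current_force(),bot.current_clock(),bot.current_ee_pos(),g)
C=cam("wrist"); im,d=bot.read_camera("wrist"); cv2.imwrite("pics/w7.png",im[:,:,::-1]); np.savez("pics/w7.npz",d=d,K=C[0],D=C[1],R=C[2],t=C[3])
im,d=bot.read_camera("scene"); cv2.imwrite("pics/s7.png",cv2.resize(im[150:310,200:400,::-1],None,fx=3,fy=3))
E
```

```text
26.21032890727987 [-0.62106267  0.17333208 -2.89238194] 18.625 [561.53765346   6.87321888 118.57445523] [561.30027872   6.87418483 -11.81769304]
```

View pics/w7.png

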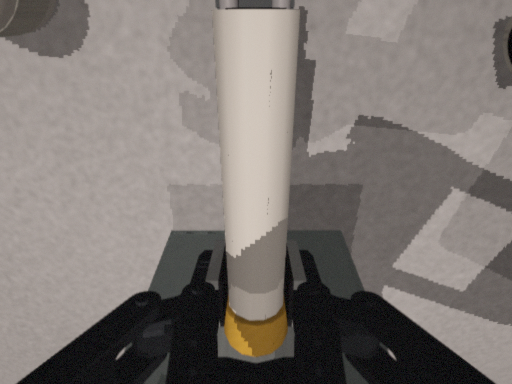

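View pics/s7.png

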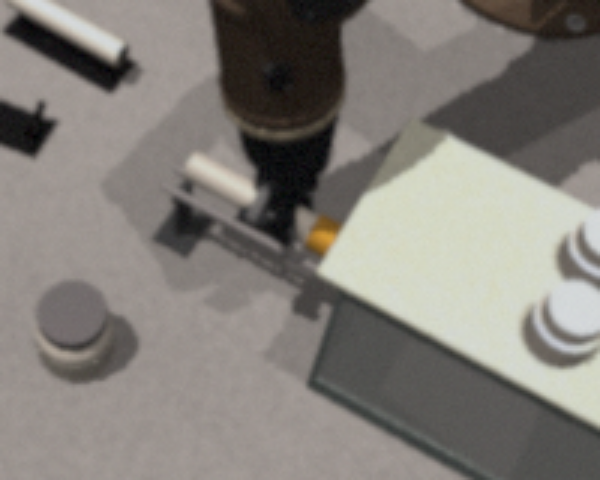

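```bash
python3 - <<'E'
from h import *
z=np.load("pics/w7.npz"); C=(z["K"],z["D"],z["R"],z["t"])
f=atz(C,[(172,231),(342,231)],0); print("wall foot",f.round(1))
V=vec(YS)[:2]; n=np.array([V[1],-V[0]])
print("tail axis",atz(C,[(257,10)],130+12).round(1), "joint z144",atz(C,[(257,318)],144).round(1),"nose z147",atz(C,[(257,352)],147).round(1))
a,b=f[0,:2],f[1,:2]; w=(b-a)/np.linalg.norm(b-a)
for P in atz(C,[(257,318)],144): print("joint to wall plane",abs(np.cross(w,P[:2]-a)))
E
```

```text
wall foot [[633.4  86.6   0. ]
 [473.4  70.9   0. ]]
tail axis [[ 571.6 -101.   142. ]] joint z144 [[559.3  23.  144. ]] nose z147 [[557.2  43.7 147. ]]
joint to wall plane 56.11408136010529<stdin>:7: DeprecationWarning: Arrays of 2-dimensional vectors are deprecated. Use arrays of 3-dimensional vectors instead. (deprecated in NumPy 2.0)
```

Tail and rail ends line up laterally at u≈257. The nose is about 30 mm in front of the wall plane, so I'll lower it.

```bash
python3 - <<'E'
from h import *
R=rot(YS,10); g=tcp_for([561.5,4.8,0],YS,10,12)
bot.servo_line(g+[0,0,113],R,rate=60); bot.pause(.15); print(bot.current_force())
for z in (111.5,110,109,108,107):
    bot.servo_line(g+[0,0,z],R,rate=20); bot.pause(.1); F=bot.current_force(); print(z,F.round(2) if hasattr(F,'round') else F,bot.current_ee_pos()[2])
    if F[2]>-1.8: break
print(bot.current_clock())
im,d=bot.read_camera("scene"); cv2.imwrite("pics/s8.png",cv2.resize(im[150:310,200:400,::-1],None,fx=3,fy=3))
E
```

```text
[ 0.61258773  0.08684595 -3.18323285]
111.5 [-0.11 -1.27 -3.1 ] 99.7634764886909
110 [ 0.76 -0.4  -1.6 ] 98.14791299049365
20.0083
```

View pics/s8.png

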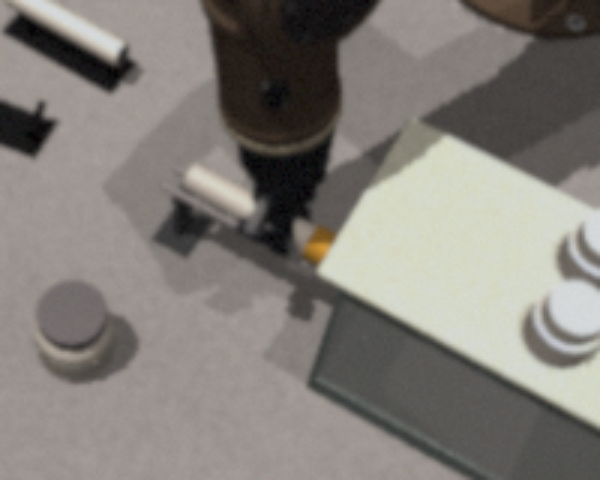

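```bash
python3 - <<'E'
from h import *
R=rot(YS,10); g=tcp_for([561.5,4.8,0],YS,10,12)
for z in (109.2,108.4):
    bot.servo_line(g+[0,0,z],R,rate=20); bot.pause(.15); F=np.array([bot.current_force() for _ in range(1)]).mean(0); print(z,F.round(2),bot.current_ee_pos()[2])
    if F[2]>2: break
bot.move_gripper(55); bot.pause(.2); print(bot.current_gripper_width(),bot.current_force(),bot.current_clock())
C=cam("wrist"); im,d=bot.read_camera("wrist"); cv2.imwrite("pics/w9.png",im[:,:,::-1])
E
```

```text
109.2 [ 0.16  0.07 -3.21] 97.39667650984401
108.4 [ 0.42  0.3  -3.46] 96.58933943396231
55.13349423767189 [-0.345884    0.42700466  0.52921068] 21.45
```

View pics/w9.png

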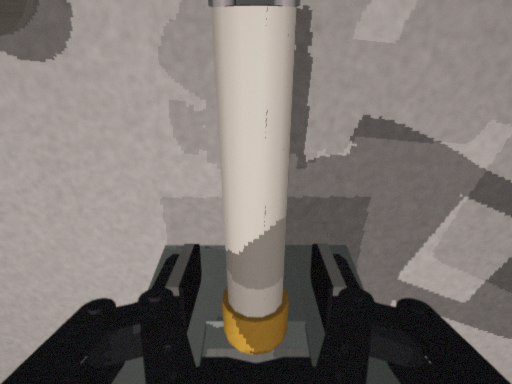

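Released. The adapter sits centred on the rails at u≈257, with the fingers clear on both sides. Backing off to look.

```bash
python3 - <<'E'
from h import *
R=rot(YS,10); p=np.array(bot.current_ee_pos())
bot.servo_line(p-90*R[:,2],R,rate=150)
bot.servo_line([575,-110,240],rot(YS,0),rate=250); bot.move_gripper(0); bot.pause(.2); print(bot.current_clock(),bot.current_force(),bot.current_gripper_width())
C=cam("wrist"); im,d=bot.read_camera("wrist"); cv2.imwrite("pics/w10.png",im[:,:,::-1]); np.savez("pics/w10.npz",d=d,K=C[0],D=C[1],R=C[2],t=C[3])
E
```

```text
23.6333 [-0.12753404 -0.5272462   0.15237039] -0.19071486510568533
```

View pics/w10.png

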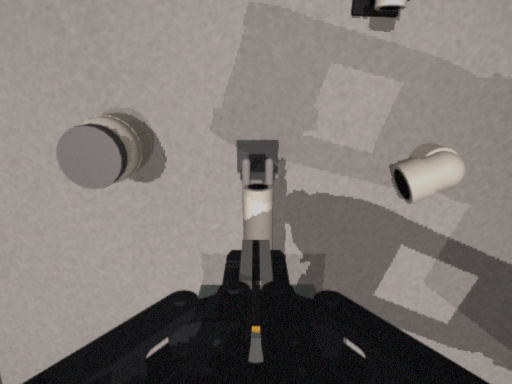

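The adapter lies between the rail ends, with its tail rim at (258,185) and the rails starting at v≈158. Next I'll work out the tail position and check the push path by IK.

```bash
python3 - <<'E'
from h import *
z=np.load("pics/w10.npz"); C=(z["K"],z["D"],z["R"],z["t"])
p=cv2.imread("pics/w10.png"); cv2.imwrite("pics/w10c.png",cv2.resize(p[140:260,200:320],None,fx=5,fy=5,interpolation=cv2.INTER_CUBIC))
print("tail centre z104",atz(C,[(257.5,185)],104).round(1),"top z118",atz(C,[(257.5,190)],118).round(1),"rail start",atz(C,[(246,157.5),(269,157.5)],92).round(1))
g=np.array([555.5,76,0]); V=vec(YS)
q0=bot.current_joints()
for lean in (40,45):
  R=rot(YS,lean)
  for s in (-205,-150,-100,-50,0,10):
    q=bot.inverse_kinematics(g+s*V+[0,0,104],R); print(lean,s,np.round(q,1) if q is not None else None)
E
```

```text
tail centre z104 [[ 572.7 -103.   104. ]] top z118 [[ 572.7 -103.   118. ]] rail start [[ 585.6 -125.    92. ]
 [ 564.2 -127.    92. ]]
40 -205 [-33.9  45.2  92.3  31.2  73.3 123.1]
40 -150 [-30.3  43.3  97.   33.8  69.6 123.6]
40 -100 [-26.7  41.9 100.7  36.4  66.4 124.1]
40 -50 [-22.7  40.6 104.   39.3  63.3 124.8]
40 0 [-18.5  39.6 106.8  42.4  60.4 125.5]
40 10 [-17.6  39.5 107.3  43.1  59.9 125.7]
45 -205 [-35.4  47.7  90.3  33.2  77.5 121.2]
45 -150 [-31.9  45.8  95.3  35.8  73.7 121.3]
45 -100 [-28.4  44.4  99.3  38.5  70.4 121.5]
45 -50 [-24.7  43.1 102.8  41.5  67.3 121.7]
45 0 [-20.6  42.  105.8  44.8  64.3 122. ]
45 10 [-19.7  41.9 106.4  45.5  63.7 122.1]
```

View pics/w10c.png

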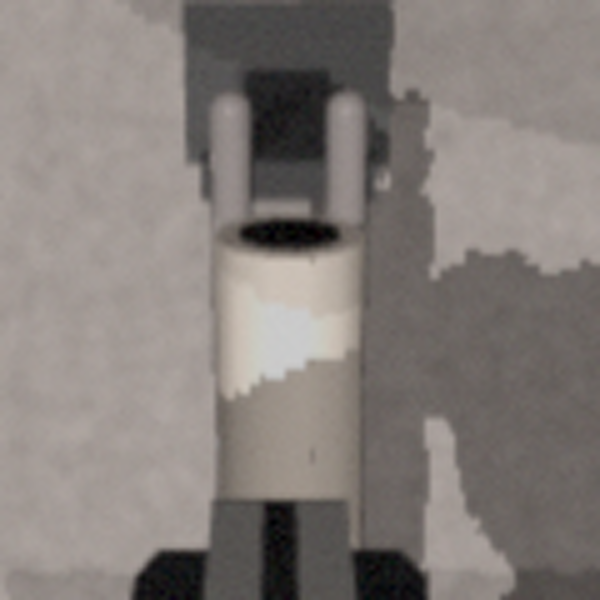

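The tail is about 23 mm in from the rail start, so tail ≈ −177 mm and nose ≈ −27 mm. It has a bore of about 20 mm, so I'll push with the jaws 16 mm apart, each tip on the rim, leaning 42°.

```bash
cat >> h.py <<'E'
S0=np.array([555.7,74.,0]); PL=42; PZ=103.5
def push(s,rate=60,z=PZ):
    bot.servo_line(S0+s*vec(YS)+[0,0,z],rot(YS,PL),rate=rate)
E
python3 - <<'E'
from h import *
bot.move_gripper(16)
push(-215,150,175); print(bot.current_clock())
push(-210,80); bot.pause(.2); print(bot.current_ee_pos(),bot.current_force())
for s in range(-205,-174,3):
    push(s,40); F=np.array(bot.current_force()); print(s,F.round(2),round(F@vec(YS),2))
    if F@vec(YS)<-0.8 and s>-196: break
bot.pause(.1); print(bot.current_clock(),bot.current_gripper_width(),bot.current_force())
C=cam("wrist"); im,d=bot.read_camera("wrist"); cv2.imwrite("pics/w11.png",im[:,:,::-1])
E
```

```text
24.875
[ 576.00689197 -135.19591603  103.92106922] [0.08800965 0.27460284 0.04729512]
-205 [ 0.56 -0.48  1.09] -0.53
-202 [-0.16 -0.36  0.47] -0.35
-199 [-0.22 -0.57 -0.18] -0.55
-196 [-0.99 -0.44  0.3 ] -0.34
-193 [-0.04 -0.34  0.29] -0.34
-190 [ 0.5  -0.11  0.2 ] -0.15
-187 [-0.33  0.08  0.4 ] 0.11
-184 [0.52 0.49 0.42] 0.44
-181 [ 0.66  1.   -1.64] 0.93
-178 [ 0.58 -0.82 -0.44] -0.87
28.75 15.895483784773793 [ 0.19223048  0.48558042 -0.08394737]
```

View pics/w11.png

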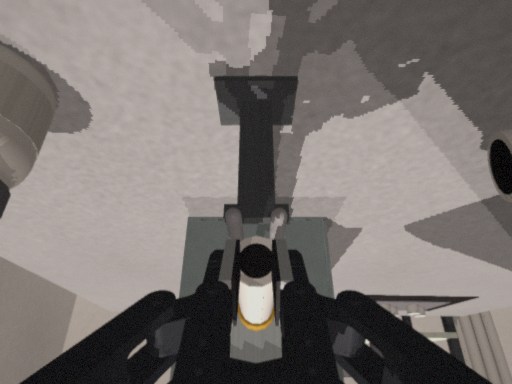

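```bash
python3 - <<'E'
from h import *
p=cv2.imread("pics/w11.png"); cv2.imwrite("pics/w11c.png",cv2.resize(p[195:345,180:330],None,fx=4,fy=4,interpolation=cv2.INTER_CUBIC))
E
```

```text
(no output)
```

View pics/w11c.png

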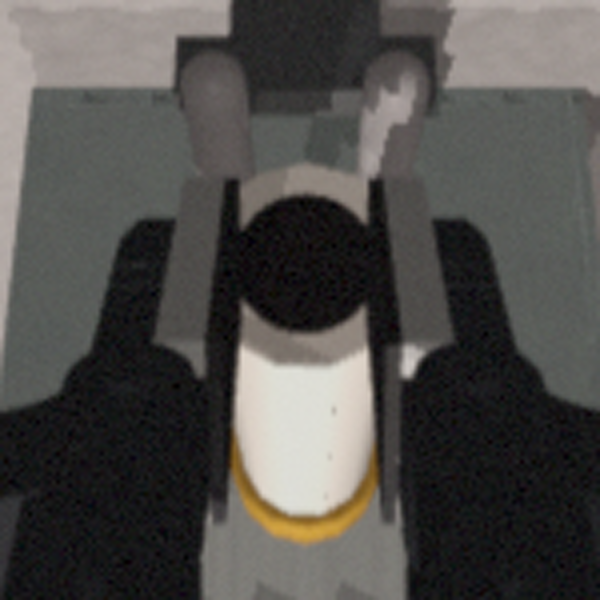

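The fingers sit symmetrically on the tail rim, either side of the bore. Now I'll push.

```bash
python3 - <<'E'
from h import *
for s in range(-165,-44,15):
    push(s,60); F=np.array(bot.current_force()); print(s,F.round(2),bot.current_gripper_width())
    if np.linalg.norm(F)>15: break
bot.pause(.1); print(bot.current_clock(),bot.current_force())
C=cam("wrist"); im,d=bot.read_camera("wrist"); cv2.imwrite("pics/w12.png",im[:,:,::-1])
im,d=bot.read_camera("scene"); cv2.imwrite("pics/s12.png",cv2.resize(im[150:340,240:480,::-1],None,fx=3,fy=3))
E
```

```text
-165 [ 0.52 -0.64 -0.15] 16.084279580635968
-150 [-0.8  -0.24 -0.22] 16.017044669928033
-135 [-1.22  0.38 -0.35] 15.753260595072778
-120 [0.19 0.11 0.7 ] 15.780206750983576
-105 [-0.07  0.37  0.03] 15.834385579491878
-90 [ 0.15  0.66 -0.57] 16.10078524202618
-75 [ 0.34  0.06 -0.03] 15.8013806198072
-60 [ 0.15 -0.8   0.39] 16.134296986445793
-45 [-0.03  0.06 -1.16] 16.038635242269255
32.4667 [ 0.00248935  0.0109465  -0.96623806]
```

View pics/w12.png

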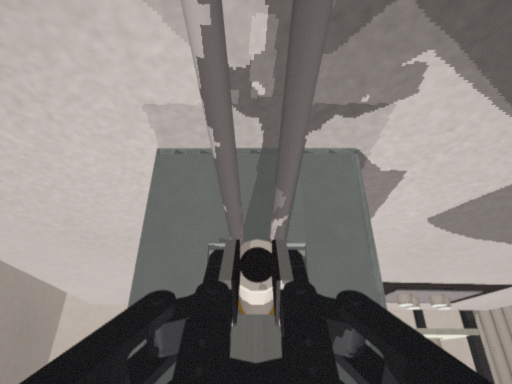

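View pics/s12.png

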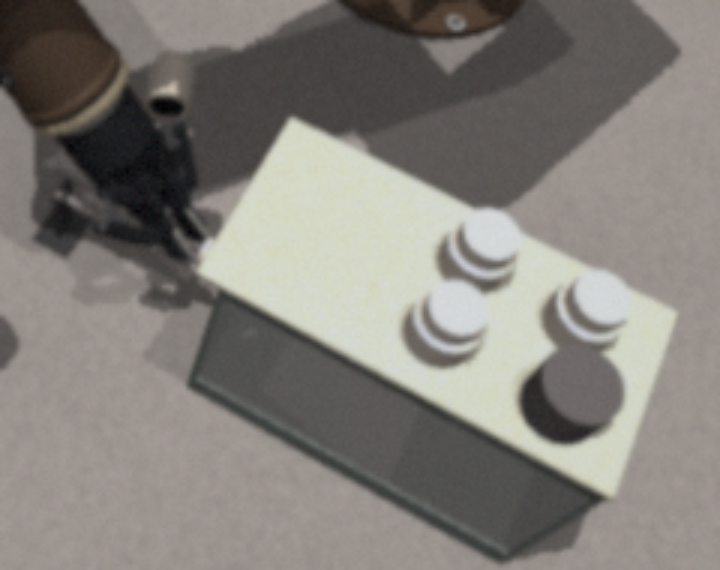

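```bash
python3 - <<'E'
from h import *
C=cam("wrist"); print(atz(C,[(208,244),(305,244)],80).round(1), atz(C,[(160,149),(355,149)],0).round(1), bot.current_ee_pos())
for s in (-30,-22,-15,-8,-3,2):
    push(s,50); F=np.array(bot.current_force()); print(s,F.round(2))
    if np.linalg.norm(F)>15: break
bot.pause(.1); print(bot.current_clock(),bot.current_force(),bot.current_ee_pos())
C=cam("wrist"); im,d=bot.read_camera("wrist"); cv2.imwrite("pics/w13.png",im[:,:,::-1])
E
```

```text
[[587.5  82.5  80. ]
 [521.5  76.   80. ]] [[631.9  86.9   0. ]
 [475.5  71.5   0. ]] [560.08142523  29.03341809 103.48650381]
-30 [0.37 0.1  0.11]
-22 [-0.2  -0.65 -0.11]
-15 [-0.36  0.16  0.2 ]
-8 [-0.54 -0.52  0.59]
-3 [ 0.4   0.54 -0.32]
2 [-0.05  0.39 -0.2 ]
34.5083 [-0.71465157  0.09572798 -0.20480034] [555.50650368  76.03029567 103.508035  ]
```

View pics/w13.png

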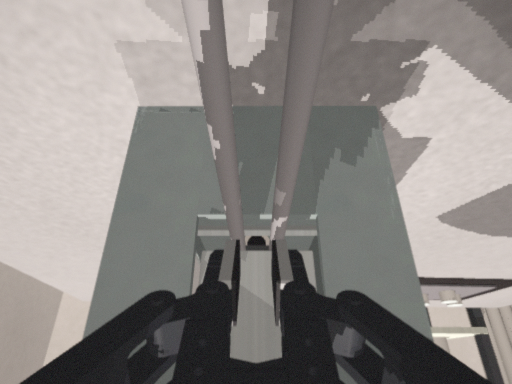

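```bash
python3 - <<'E'
from h import *
p=cv2.imread("pics/w13.png"); cv2.imwrite("pics/w13c.png",cv2.resize(p[195:345,180:330],None,fx=4,fy=4,interpolation=cv2.INTER_CUBIC))
im,d=bot.read_camera("scene"); cv2.imwrite("pics/s13.png",cv2.resize(im[210:340,280:460,::-1],None,fx=4,fy=4,interpolation=cv2.INTER_CUBIC))
E
```

```text
(no output)
```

View pics/w13c.png

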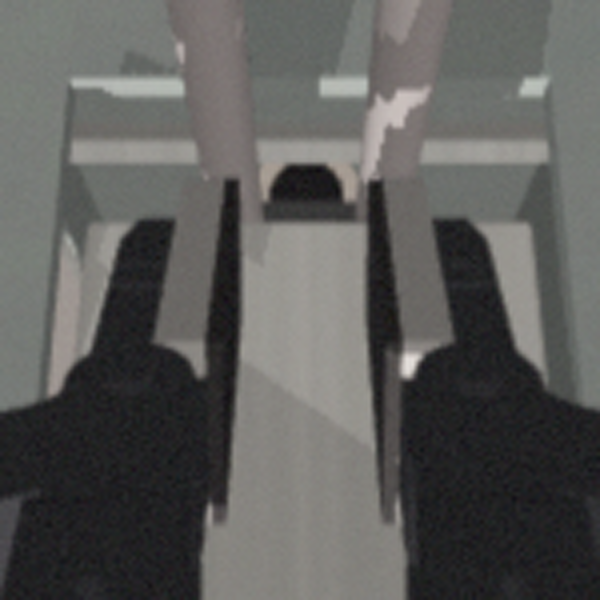

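View pics/s13.png

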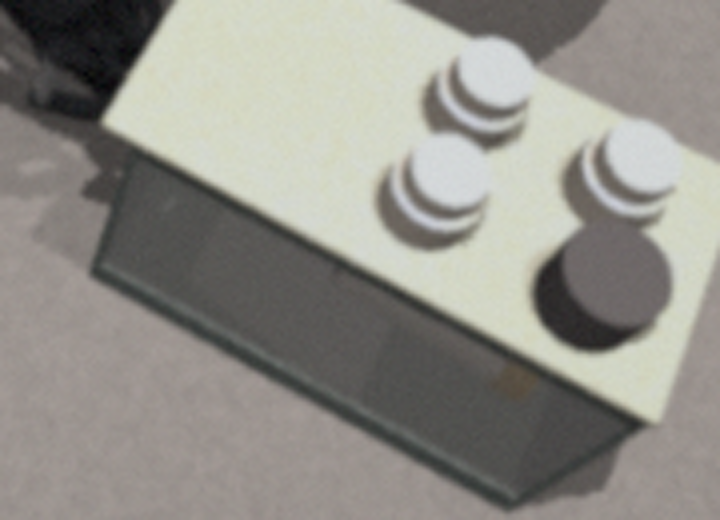

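The adapter has dropped in. Its brass shows deep inside the box through the clear panel, and its tail bore is visible well inside, below the flap. I'll retract straight back, let the flap shut, then check.

```bash
python3 - <<'E'
from h import *
push(-150,120); push(-210,150,190); bot.servo_line([575,-120,230],rot(YS,0),rate=200); bot.move_gripper(80); bot.pause(.5)
print(bot.current_clock(),bot.current_force())
C=cam("wrist"); im,d=bot.read_camera("wrist"); cv2.imwrite("pics/w14.png",cv2.resize(im[220:370,170:350,::-1],None,fx=4,fy=4,interpolation=cv2.INTER_CUBIC)); G=cloud(C,d); print(G[345:360:5,257].round(1))
im,d=bot.read_camera("scene"); cv2.imwrite("pics/s14.png",cv2.resize(im[130:340,160:470,::-1],None,fx=2.5,fy=2.5,interpolation=cv2.INTER_CUBIC))
im,d=bot.read_camera("top"); cv2.imwrite("pics/t14.png",im[:,:,::-1])
E
```

```text
38.8917 [-0.80545266  0.02938559  1.16089948]
[[545.8 160.9   6.3]
 [544.8 171.2   5.4]
 [554.3  78.  103.6]]
```

View pics/w14.png

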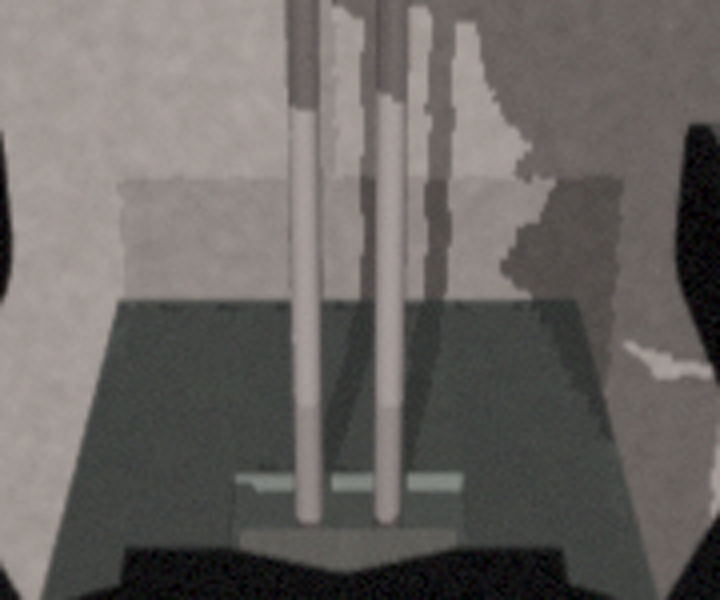

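View pics/s14.png

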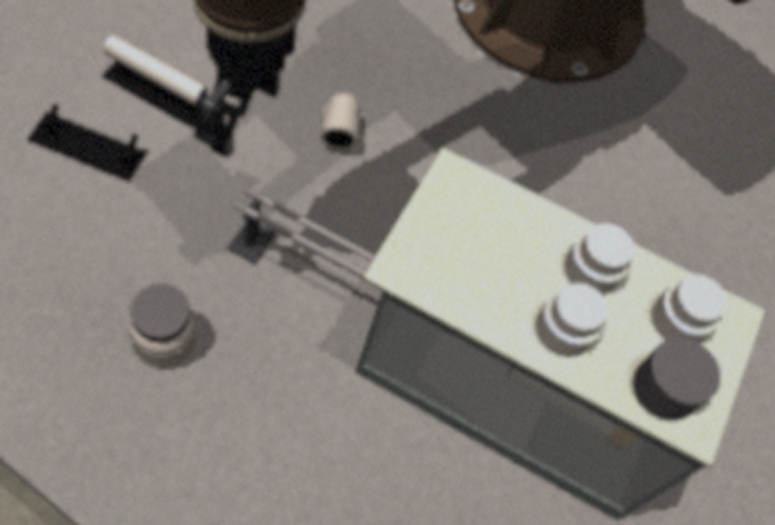

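```bash
python3 - <<'E'
from h import *
C=cam("scene"); V=vec(YS)
for z in (17,30,40):
    P=atz(C,[(408.8,304.8)],z)[0]; print(z,P.round(1),"s,along slot x",((P-[555.5,76,z])@V).round(1))
bot.close_job(); print(bot.current_clock())
E
```

```text
17 [525.5 364.   17. ] s,along slot x 289.6
30 [531.9 361.9  30. ] s,along slot x 286.8
40 [536.9 360.2  40. ] s,along slot x 284.7
the job is handed in; nothing more can be done
the job is handed in; nothing more can be done
```

The adapter is inside the returns box with the flap shut behind it. I handed the job in at about 39 s on the robot clock, against the 62 s limit; the hand-in reports no verdict.

**What I did**
1. I located the adapter, rails and slot with the top and wrist cameras.
2. I gripped the adapter at its balance point. My first two grip depths weren't right, so I regripped twice. It lifted level and weighed about 2.8 N.
3. I laid it on the rails with the brass end about 27 mm in front of the slot, and let go.
4. I pushed on the tail rim with the gripper leaning back 42°, until the adapter had gone through the flap and dropped.
5. I pulled the gripper straight back so the flap could close.

**Last checks**
- **Rails and flap:** the rails were empty. The flap's lower edge measured at the same place as before the push, to within about 1 mm, so it is shut.
- **Adapter:** the brass showed through the clear panel about 285–290 mm inside the front plane, which puts the tail well inside too.
- **Other objects:** the plain pipe, jar and elbow were still in place in the picture, though I did not measure them again.
- **Contact:** the gripper was clear of everything, and the force readings were only noise (about 1 N).

**What disagreed**
- **Slot plane:** estimates of its position spread from y = 71 to 80 mm, depending on the camera and feature used. I worked with 74 to 76 mm and kept margins for this.
- **Grip width:** the gripper read about 26 mm on the 28 mm pipe. I took this as give in the fingers, and the grip held.
- **Not checked directly:** I saw no clear picture of the flap part-open during the push, so that step rests on where the gripper and adapter were.

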